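# Drive the loaf fence's self-tapping screw into the bread board

### The job

The loaf fence on the bread board still lacks one screw. Take the wing-headed screw from its wooden rest, stand its point in the empty pilot hole in the fence's foot, press down firmly (about 20 N) and, keeping up that push, turn it clockwise until its collar sits right down on the steel foot, then let go. It bites only while pushed: do not spin it unpressed, which reams out the hole, nor crush the wood (over 45 N), and leave the jar, the tin and the cup alone.

Things in the scene. Friction and masses are not known exactly. Their poses are not given: they have to be found in the camera images.
- screw_head (a point): Centre of the wing of the loose steel screw. The wing is a flat upright block 44 mm long (this point's x), 16 mm thick (y) and 34 mm tall (z, up along the screw); grasp it across the 16 mm. Under it an 8 mm neck and collar, then the shank: the collar's top lies 20 mm, its underside 24 mm, the screw's point 50 mm below this point. At the start the screw stands in the rest, collar on the rest's top
- screw_collar (a point): Centre of the underside of the screw's collar, on the screw's axis; z is the screw's axis, up towards the wing
- screw_tip (a point): The screw's point, 26 mm below the collar's underside. Turned clockwise from above with under about 17 N of push it may just spin on the spot. Under a steady 20 to 24 N it bites and sinks 2.2 to 2.8 mm a radian (it creeps a little), so 1.4 to 3.4 rad under load seat the collar, and the hand must sink with it. Stiff contact; over 45 N of contact force, rubbing included, crushes the wood
- hole (a point): Centre of the mouth of the empty vertical pilot hole, 22.5 mm across, on top of the fence's steel foot, 43 mm above the counter; z up. The point meets uncut wood 18 to 22 mm down (it differs each time), the collar then standing 4 to 8 mm off the foot
- board: Wooden bread board, fixed, 246 x 216 x 40 mm; origin at the centre of its underside. Two steel feet, 3 mm thick, 36 mm wide, lie along x on its top: at y = +55 mm the one with the empty hole (x = -50 mm), at y = -55 mm one with a low 5 mm pan-head screw already in. The upright fence stands along y at x = +70 mm, its top 78 mm above the counter
- rest: The light wooden block in which the screw stands, fixed, 124 x 104 x 34 mm, with rounded sides; origin at the centre of its underside; in its middle a hole 24.5 mm across and 30 mm deep
- screw: The loose screw, 120 to 195 g: wing, collar (disc 36 mm across, 4 mm thick) and a 26 mm long, 20 mm thick coarse-threaded shank with a blunt point, its rim rounded by 1 mm. Origin at the centre of the collar's underside, z up along the axis, x along the wing. It stays standing in the pilot hole when let go, so it may be regrasped; turned back unpressed, it undoes nothing
- cinnamon_jar: Spice jar 45 x 45 x 106 mm standing behind the work; origin at its underside. Leave it alone
- anchovy_tin: Flat tin 63 x 105 x 24 mm to the right; origin at its underside. Leave it alone
- espresso_cup: White cup 61 x 85 x 53 mm to the left; origin at its underside. Leave it alone
- spin (a joint): How far (rad) the screw has spun on the spot in the pilot hole without biting, added up over the run; 0 at the start. Beyond 0.8 rad, before the collar is within 1.5 mm of the foot, the hole is reamed out and the job spoilt, so build up the push before turning and keep it up, after each regrasp too

How it is judged:
By the outcome, as a careful person would: the job done as asked, in the order asked, and still so for the second after the job is handed in, with the robot touching nothing.
It also fails if it takes over 72 s, if anything falls off the work surface, if the arm or the gripper's body presses on something with over 40 N, if the wrist force passes 120 N, or if a joint passes its speed limit or range.

### The arm

A 7-joint arm with a two-finger parallel gripper is mounted at the origin on a cart in front of the work surface, level with it; the furniture and walls round the work are solid. World frame = base frame: x ahead of the robot, y to its left, z up, the work surface at z = 0. Lengths are in m, angles in rad, forces in N, time in s.
With the tool pointing down it reaches from about 0.4 to 0.875 m from the base axis. Payload 19.3 kg.
Tool frame: the origin (TCP) lies on the centre line of the jaws, within the pads' length; the fingertips stand 14 mm ahead of it and the grasp point (between the pads) lies 5 mm behind it; x points along the fingers, y is the direction in which the jaws open and shut, and the axes are right-handed (so a half turn about x gives the same grasp; the last joint's range is limited). The gripper opens to 85 mm and grips with 20 to 120 N. Pads are 22 mm wide; open, the fingers measure 114 mm over their backs; the gripper's body (76 mm by 85 mm) begins 54 mm behind the grasp point. The pads swing forward as they close: fully open they stand 13 mm farther back than shut.
Start: joints at [-1.202, 0.521, -0.036, 1.599, 0.021, 1.021, -0.113], TCP at [0.266, 0.566, 0.245] pointing down, gripper open.
Joint ranges: [-2.91, 2.91], [-0.3, 2.13], [-1.5, 1.42], [0.17, 2.43], [-1.26, 4.41], [0.16, 1.93], [-2.52, 2.52]. Speed limits (rad/s): [1.89, 1.89, 2.39, 2.39, 3.01, 3.01, 3.01].

### API

Orientations are given as [roll, pitch, yaw] about the fixed x, y, z axes, in that order (R = Rz(yaw) Ry(pitch) Rx(roll)).
In Python, from workcell import monitor, optics, bot gives the robot as it stands.
- The arm moves only by the tool arm_command, never from a script. Its arguments are lists of equal length, an entry for each row: "delta_pos": the shift along the tool's x, y, z as a fraction of full scale, a list of three; "rotation": the turn, a rotation vector about the tool's x, y, z as a fraction of full scale, a list of three. In form: {"delta_pos": [[dx, dy, dz], ...], "rotation": [[wx, wy, wz], ...]}. A call has 1 to 10 rows; each row shifts and turns the pose as measured when the row begins, along the tool's axes as they then stand; what a row does not reach is not made up. Full scale, the value 1, is 30 mm for a shift and 6 degrees for a turn. A row lasts 1/10 s, in which the tool goes at most 50 mm and 8.59 degrees, less where a joint would pass 70% of its speed; a pose out of reach is approached as far as the arm can. A call with a number of a shift or a turn outside -1 to 1 is refused whole. A call with a gripper value outside its range is refused whole. "gripper" is the closure, from -1 (fully open) to 1 (shut), so that 0 is half open, set as the call begins (left out, the last holds). The fingers move at their own pace and stop on an object; "grip_force" is the grip in N (left out, the last holds). Time passes only in rows, so rows that do not move let the fingers close. It gives the time, the measured TCP pose, the force and the opening at its end, in the units of the state.
- monitor.observe(): the state, without advancing time (a new reading comes with each control period).
- optics.grab_frame(name): name is "side" or "top"; returns the picture (384x512x3 uint8, red, green, blue); there is no depth.
- optics.camera_params(name): a dict with "fx", "fy", "cx", "cy" (pixels), "dist_coeffs" ([k1, k2, p1, p2, k3] as OpenCV has them; the pictures are not rectified), "origin" and "rotation" of the camera in the world. Camera axes: x right, y down, z forward; pixel columns grow to the right and rows downward; lengths in m; the calibration is good to about 2 mm. A picture is of the moment at which its call begins. camera_params takes no time and is no camera call.
- bot.job_done(): hands the job in, once; it reports no verdict.
The state is a dict: "clock": time; "qpos": joint angles; "qd": joint speeds; "joint_efforts": joint torques, N m; "position": TCP position; "tool_rot": TCP orientation; "force": force on the tool from outside, world axes, zero at the start; "moment": the same for the moment, N m; "grip_width": finger opening in m.
Only numpy, scipy, OpenCV 4.12 (cv2) and the standard library are available. Lean on these libraries where they do the work, as an engineer would, in place of code of your own. Each camera call takes 0.05 s, during which the arm holds its last target. There are 200 camera calls.

## Working session

There is one attempt and no reset: what is moved stays moved. The work goes in short steps, Python scripts to look and compute and a tool call to move; the robot and the scene stay as the last step left them, time stands still between calls to the robot, and variables do not carry over. Pictures are saved under pics/ and viewed, about 8 in all and at most 12, crops included, and the job is handed in when it is done.

Besides the shell and the picture viewer there is one more tool, called after ">>>" as a command line: name --argument value ..., lists and objects as JSON in quotes. arm_command: Moves the arm, as the interface text tells. Its arguments: {"type":"object","properties":{"delta_pos":{"type":"array","items":{"type":"array","items":{"type":"number"}}},"rotation":{"type":"array","items":{"type":"array","items":{"type":"number"}}},"gripper":{"type":"number"},"grip_force":{"type":"number"}},"required":["delta_pos","rotation"]}

```bash
mkdir -p pics; ls
python3 - <<'E'
from workcell import monitor, optics, bot
import cv2
s=monitor.observe(); print(s)
for n in("side","top"):
    p=optics.camera_params(n); print(n,p)
    cv2.imwrite(f"pics/{n}0.png",cv2.cvtColor(optics.grab_frame(n),cv2.COLOR_RGB2BGR))
E
```

```text
pics
{'clock': 0.0, 'qpos': array([-1.20221946,  0.52200231, -0.03631197,  1.60000206,  0.02122452,
        1.02112476, -0.11279871]), 'qd': array([ 5.45506706e-04, -5.10375084e-04, -9.99999385e-04, -5.41622843e-04,
        1.39505256e-03,  1.39710452e-05, -2.68254449e-04]), 'joint_efforts': array([ 7.21696979e-04, -9.27090454e+01,  1.98113568e+00, -3.69916034e+01,
        1.81554415e-02,  8.40963417e-03, -1.99504319e-05]), 'position': array([0.26542847, 0.56547642, 0.24473533]), 'tool_rot': array([-1.47350297,  1.56964534, -1.91228917]), 'force': array([0.29544491, 0.17769   , 0.86905899]), 'moment': array([ 0.06840293,  0.01346755, -0.01792554]), 'grip_width': 0.08525588168422922}
side {'fx': 393.81774396633057, 'fy': 393.81774396633057, 'cx': 251.78590473510164, 'cy': 192.52171535167275, 'dist_coeffs': array([-0.07770051,  0.        ,  0.        ,  0.        ,  0.        ]), 'origin': array([0.59690318, 0.96030073, 0.84059044]), 'rotation': array([-2.24352347,  0.00403452, -3.11583872])}
top {'fx': 442.563530489241, 'fy': 442.563530489241, 'cx': 261.8343032101449, 'cy': 190.7130061685788, 'dist_coeffs': array([-0.09665932,  0.        ,  0.        ,  0.        ,  0.        ]), 'origin': array([5.19093028e-01, 6.34195592e-04, 1.69735068e+00]), 'rotation': array([-3.08215758,  0.00328039, -1.54084809])}
```

View pics/top0.png

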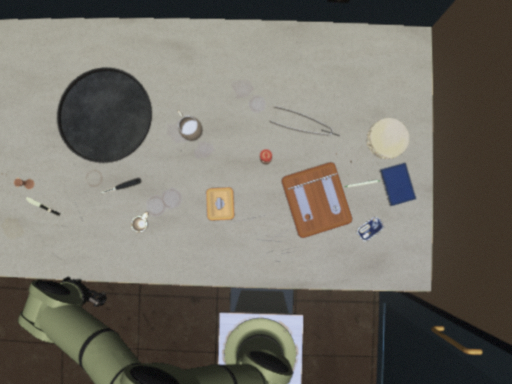

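View pics/side0.png

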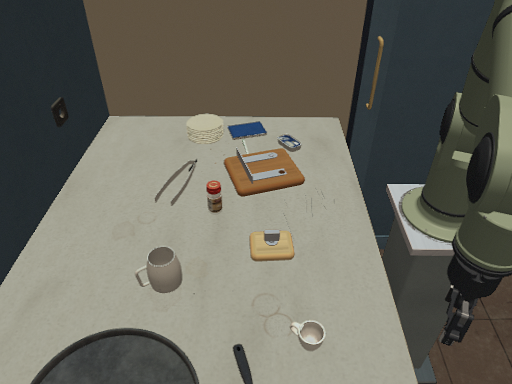

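```bash
cat > h.py <<'E'
import numpy as np, cv2
from scipy.spatial.transform import Rotation as R
from workcell import monitor, optics, bot
def ray(n,uv):
    p=optics.camera_params(n); K=np.array([[p['fx'],0,p['cx']],[0,p['fy'],p['cy']],[0,0,1]])
    q=cv2.undistortPoints(np.array(uv,float).reshape(-1,1,2),K,p['dist_coeffs'])[:,0]
    d=np.c_[q,np.ones(len(q))]@R.from_euler('xyz',p['rotation']).as_matrix().T
    return p['origin'],d
def onz(n,uv,z):
    o,d=ray(n,uv); return o+d*((z-o[2])/d[:,2])[:,None]
def proj(n,X):
    p=optics.camera_params(n); K=np.array([[p['fx'],0,p['cx']],[0,p['fy'],p['cy']],[0,0,1]])
    M=R.from_euler('xyz',p['rotation']).as_matrix().T
    return cv2.projectPoints(np.array(X,float).reshape(-1,1,3),cv2.Rodrigues(M)[0],-M@p['origin'],K,p['dist_coeffs'])[0][:,0]
E
python3 - <<'E'
import cv2,numpy as np
t=cv2.imread('pics/top0.png'); s=cv2.imread('pics/side0.png')
a=cv2.resize(t[155:245,200:360],None,fx=5,fy=5,interpolation=cv2.INTER_CUBIC)
cv2.imwrite('pics/tc.png',a)
b=cv2.resize(s[130:270,205:325],None,fx=4.2,fy=4.2,interpolation=cv2.INTER_CUBIC)
cv2.imwrite('pics/sc.png',b)
E
```

```text
(no output)
```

View pics/tc.png

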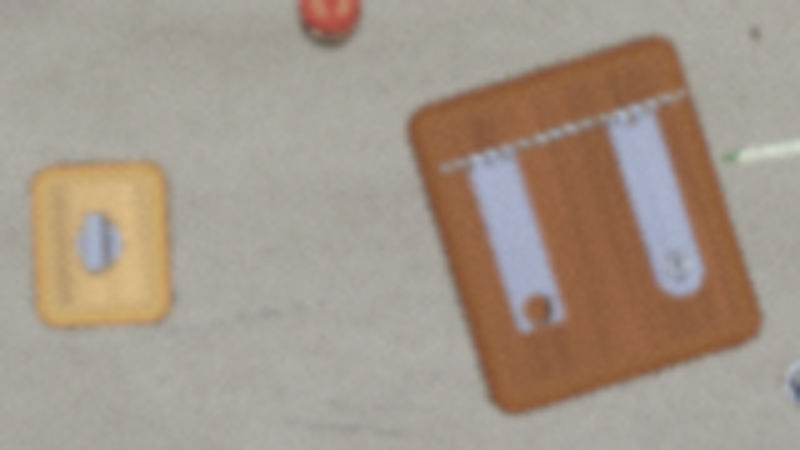

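View pics/sc.png

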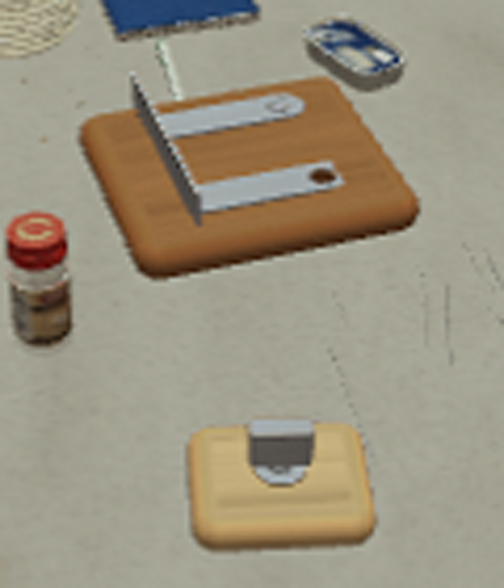

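Run:
```python
from h import *
t=cv2.imread('pics/top0.png'); s=cv2.imread('pics/side0.png')
def hole(img,x0,y0,x1,y1):
    hsv=cv2.cvtColor(img,cv2.COLOR_BGR2HSV).astype(float)
    sat=hsv[y0:y1,x0:x1,1]; w=np.clip(sat-90,0,None); print(sat.astype(int))
    yy,xx=np.mgrid[y0:y1,x0:x1]; return (w*xx).sum()/w.sum(),(w*yy).sum()/w.sum()
ht=hole(t,304,213,312,220); hs=hole(s,277,168,287,176)
print(ht,hs,onz('top',[ht],.043),onz('side',[hs],.043))
# board, rest masks
for nm,img in(('top',t),('side',s)):
    hsv=cv2.cvtColor(img,cv2.COLOR_BGR2HSV)
    m=cv2.inRange(hsv,(5,90,60),(30,255,255))
    n,l,st,c=cv2.connectedComponentsWithStats(m)
    for i in range(1,n):
        if st[i,4]>300 : 
            print(nm,st[i],c[i])
            if nm=='top':
                pts=np.argwhere(l==i)[:,::-1]
                # metric
                for z in(.02,.034,.04):
                    P=onz('top',pts,z)[:,:2]*1000
                    print(z,cv2.minAreaRect(P.astype(np.float32)))
# gray-blue screw pixels
hsv=cv2.cvtColor(t,cv2.COLOR_BGR2HSV)[195:213,211:229]; print(hsv[...,1]); print(hsv[...,2])
```

```text
[[ 41  30  20  17  25  37  27  29]
 [ 27  18  49  68  43  15  19  25]
 [ 16  55 106 129 117  54  14  14]
 [ 20  88 129 135 140  89  11  23]
 [ 21  82 126 138 131  90  14  21]
 [ 13  50 103 125 118  65  13  22]
 [ 27  15  53  92  88  69  43  43]]
[[161 159 165 119  63  52  50 114 152 148]
 [ 24  16  24  15  13  13  22  59 157 152]
 [ 16   6   9  58  94  48  15  64 127 150]
 [ 16   6  83 193 189 180 170  88  55 114]
 [ 13   8  96 206 193 198 213  96  21  61]
 [ 12  13   7  42  96  37  28  18  25  18]
 [ 12  13  17  18  21  21  16  11  71 133]
 [ 17  17  15  27  87  99 122 149 151 154]]
(np.float64(307.1002386634845), np.float64(216.47971360381862)) (np.float64(282.432), np.float64(170.98857142857142)) [[ 0.52597957 -0.16290046  0.043     ]] [[ 0.5220568  -0.16320061  0.043     ]]
top [ 282  163   70   75 2636] [316.29969651 200.71471927]
0.02 ((591.583251953125, -199.2880401611328), (242.93374633789062, 213.16709899902344), 19.078340530395508)
0.034 ((590.978271484375, -197.619384765625), (240.9062042236328, 211.3878631591797), 19.078346252441406)
0.04 ((590.718994140625, -196.90429687
[... 2555 characters left out ...]
184 187 205 210 210 204]
 [187 182 188 189 180 172 185 198 193 163 143 173 183 183 205 212 210 206]
 [185 184 191 194 184 169 182 196 192 164 145 169 174 193 209 212 212 205]
 [187 180 190 195 188 174 182 197 192 163 145 162 181 203 213 213 212 205]
 [186 185 187 195 194 181 174 191 191 163 147 164 188 208 215 215 212 207]
 [188 181 187 197 197 186 172 174 171 158 164 182 203 212 215 214 212 206]
 [186 179 186 196 202 198 186 169 166 175 186 199 209 212 216 216 214 208]
 [186 181 186 193 201 204 200 197 196 198 202 206 209 213 215 215 213 210]
 [188 182 186 193 202 208 209 211 212 210 209 207 208 212 216 215 214 210]
 [188 184 185 194 201 207 209 212 214 213 208 209 209 213 216 217 213 209]]
```

Run:
```python
from h import *
s=monitor.observe(); M=R.from_euler('xyz',s['tool_rot']).as_matrix(); print(M.round(4),s['position'])
t=cv2.imread('pics/top0.png'); sd=cv2.imread('pics/side0.png')
hs=cv2.cvtColor(t,cv2.COLOR_BGR2HSV)
m=(hs[195:213,211:229,1]<48).astype(np.uint8)
yy,xx=np.nonzero(m); print('collar+wing blob',xx.mean()+211,yy.mean()+195)
# bright wing top: V>178 & low sat
v=hs[195:213,211:229,2].astype(float); w=((v>183)&(m>0)); yy,xx=np.nonzero(w); uv=np.array([[xx.mean()+211,yy.mean()+195]])
print('wingtop',uv,onz('top',uv,.075)); P=onz('top',np.c_[xx+211,yy+195],.075)[:,:2]*1000
print(cv2.minAreaRect(P.astype(np.float32)))
print('collar ctr cand', onz('top',[[218.6,203.5]],.038))
b=cv2.cvtColor(sd,cv2.COLOR_BGR2HSV); print(b[226:248,260:284,1]);print(b[226:248,260:284,2])
```

```text
[[-3.000e-04  4.249e-01  9.052e-01]
 [-1.000e-03  9.052e-01 -4.249e-01]
 [-1.000e+00 -1.000e-03  1.000e-04]] [0.26546636 0.56551236 0.24479206]
collar+wing blob 219.25925925925927 203.08641975308643
wingtop [[218.83333333 203.        ]] [[0.56556739 0.16528095 0.075     ]]
((564.9537353515625, 161.33651733398438), (26.364953994750977, 31.140954971313477), 65.36591339111328)
collar ctr cand [[0.56472399 0.16984744 0.038     ]]
[[ 23  26  25  25  25  25  25  25  25  24  25  25  28  23  24  24  26  25
   26  25  25  26  24  25]
 [ 24  26  26  25  25  25  25  23  25  25  25  24  24  25  26  26  26  26
   25  25  26  23  25  25]
 [ 25  25  27  27  26  26  26  24  25  27  25  25  26  28  30  28  25  26
   25  27  27  25  22  22]
 [ 23  25  27  25  26  36  40  39  40  37  37  35  36  34  32  37  32  30
   30  25  22  22  22  25]
 [ 23  23  22  23  13  16  21  19  21  20  16  15  13  13  15  12  13  13
   11  15  52  51  50  50]
 [ 73  80  77  75  30  12  20  17  16  17  16  16  16  15  15  13  15  13
   18  47 101 107 105 106]
 [102 104 103 103  36  15  18  17  14  14  15  10   9   7   6   
[... 3075 characters left out ...]
96 196 199 183 148 149 155 136  89 116 128 108  98 145 177 184 181
  201 203 199 199 199 199]
 [195 194 196 196 198 158 174 181 177 161 119 103 124 128 166 177 179 157
  192 198 196 196 196 196]
 [194 195 195 196 198 199 143 165 178 177 177 178 176 174 175 175 157 156
  190 195 194 194 194 194]
 [192 193 194 194 194 195 198 153 137 182 182 180 176 192 186 138 132 187
  196 194 194 194 193 194]
 [196 195 195 195 195 195 195 198 179 125 118 108 105 118 134 186 194 192
  190 190 189 189 189 189]
 [192 192 192 192 191 190 190 191 191 193 194 194 193 192 190 188 187 186
  186 186 185 186 185 184]
 [188 187 186 187 186 185 186 185 185 185 184 184 184 183 183 181 181 180
  179 179 178 178 176 176]]
```

Run:
```python
from h import *
print(onz('top',[[217.8,203],[218.2,203]],.075), onz('top',[[219.4,203.3]],.038))
print(onz('side',[[264,231.3],[271.6,231.3],[279.0,231.3],[263.9,233.2],[279.3,233.2]],.075))
print(proj('top',[[.526,-.163,.043],[.565,.166,.075]]),proj('side',[[.526,-.163,.043],[.565,.166,.075],[.565,.166,.034]]))
```

```text
[[0.56545193 0.16908108 0.075     ]
 [0.56549664 0.16760999 0.075     ]] [[0.56556606 0.16686517 0.038     ]]
[[0.58635757 0.17187777 0.075     ]
 [0.56524735 0.17144054 0.075     ]
 [0.54468877 0.17102335 0.075     ]
 [0.58662015 0.17939536 0.075     ]
 [0.54406661 0.17852341 0.075     ]]
[[307.12696904 216.47500839]
 [218.63257563 203.14850191]] [[281.30367688 171.00801269]
 [271.66320151 229.93765167]
 [271.26039928 240.30204918]]
```

>>> arm_command --delta_pos '[[0,0,0],[0,0,0],[0,0,0],[0,0,0],[0,0,0],[0,-0.78,0.59],[0,-0.78,0.59],[0,-0.78,0.59],[0,-0.78,0.59],[0,-0.78,0.59]]' --rotation '[[-1,0,0],[-1,0,0],[-1,0,0],[-1,0,0],[-0.18,0,0],[0,0,0],[0,0,0],[0,0,0],[0,0,0],[0,0,0]]' --gripper -1 --grip_force 100

```text
clock: 1.1
position: [0.3539, 0.4475, 0.2417]
tool_rot: [-2.355, 1.564, -2.345]
force: [-0.3, 0.6, 0.0]
grip_width: 0.0857
```

>>> arm_command --delta_pos '[[0,-0.93,0.7],[0,-0.93,0.7],[0,-0.93,0.7],[0,-0.93,0.7],[0,-0.93,0.7],[0,-0.93,0.7],[0,-0.93,0.7],[0,-0.93,0.7],[0,-0.93,0.7],[0,-0.93,0.7]]' --rotation '[[0,0,0],[0,0,0],[0,0,0],[0,0,0],[0,0,0],[0,0,0],[0,0,0],[0,0,0],[0,0,0],[0,0,0]]'

```text
clock: 2.1
position: [0.5695, 0.1558, 0.2413]
tool_rot: [-2.455, 1.563, -2.472]
force: [-0.3, 0.1, -0.0]
grip_width: 0.0855
```

```bash
cat >> h.py <<'E'
def st(tgt=None):
    s=monitor.observe(); M=R.from_euler('xyz',s['tool_rot']).as_matrix()
    print('t',s['clock'],'p',s['position'].round(4),'yaw_y',np.degrees(np.arctan2(M[1,1],M[0,1])).round(2),'down',M[:,0].round(4),'q',s['qpos'].round(3),'F',s['force'].round(2),'Mo',s['moment'].round(2),'w',s['grip_width'].round(4))
    if tgt is not None: print('delta units',(M.T@(np.array(tgt)-s['position'])/.03).round(3))
    d=np.array([0,0,-1.]); yb=np.array([0,1.,0])
    print('level rotvec units',(M.T@np.cross(M[:,0],d)/np.radians(6)).round(3))
    return s
E
python3 -c "
from h import *
st([.565,.168,.16])"
```

```text
Traceback (most recent call last):
  File "h.py", line 17, in st
    print('t',s['clock'],'p',s['position'].round(4),'yaw_y',np.degrees(np.arctan2(M[1,1],M[0,1])).round(2),'down',M[:,0].round(4),'q',s['qpos'].round(3),'F',s['force'].round(2),'Mo',s['moment'].round(2),'w',s['grip_width'].round(4))
                                                                                                                                                                                                               ^^^^^^^^^^^^^^^^^^^^^
AttributeError: 'float' object has no attribute 'round'
```

```bash
sed -i "s/s\['grip_width'\].round(4)/round(s['grip_width'],4)/" h.py
python3 -c "
from h import *
st([.565,.168,.16])"
```

```text
t 2.1 p [0.5695 0.1558 0.2413] yaw_y 89.04 down [-0.006  -0.0047 -1.    ] q [-0.344  0.474 -0.035  1.693  0.022  0.983  1.167] F [-0.32  0.09 -0.03] Mo [ 0.01 -0.04  0.04] w 0.0855
delta units [ 2.708  0.418 -0.141]
level rotvec units [-0.    -0.056  0.046]
```

>>> arm_command --delta_pos '[[0.7,0.2,-0.07],[0.7,0.2,-0.07],[0.7,0,0],[0.7,0,0],[0.7,0,0],[0.7,0,0],[0,0,0]]' --rotation '[[-0.15,-0.06,0.05],[0,0,0],[0,0,0],[0,0,0],[0,0,0],[0,0,0],[0,0,0]]'

```text
clock: 2.8
position: [0.5686, 0.161, 0.1103]
tool_rot: [-0.708, 1.568, -0.737]
force: [0.4, 0.1, -0.2]
grip_width: 0.0859
```

```bash
python3 -c "
from h import *
st([.565,.168,.057])
for n in('side','top'): cv2.imwrite(f'pics/{n}1.png',cv2.cvtColor(optics.grab_frame(n),cv2.COLOR_RGB2BGR))
a=cv2.imread('pics/side1.png')[190:270,225:325]
b=cv2.imread('pics/top1.png')[170:250,180:260]
cv2.imwrite('pics/c1.png',np.hstack([cv2.resize(a,(500,400),interpolation=2),cv2.resize(b,(300,300),interpolation=2).repeat(1,0) if 0 else cv2.copyMakeBorder(cv2.resize(b,(300,300),interpolation=2),0,100,0,0,0)]))
"
```

```text
t 2.8 p [0.5686 0.161  0.1103] yaw_y 88.34 down [ 0.002  -0.0018 -1.    ] q [-0.354  0.639 -0.034  1.799  0.035  0.703  1.134] F [ 0.41  0.12 -0.21] Mo [0.02 0.01 0.01] w 0.0859
delta units [ 1.776  0.233 -0.13 ]
level rotvec units [-0.     0.019  0.016]
```

View pics/c1.png

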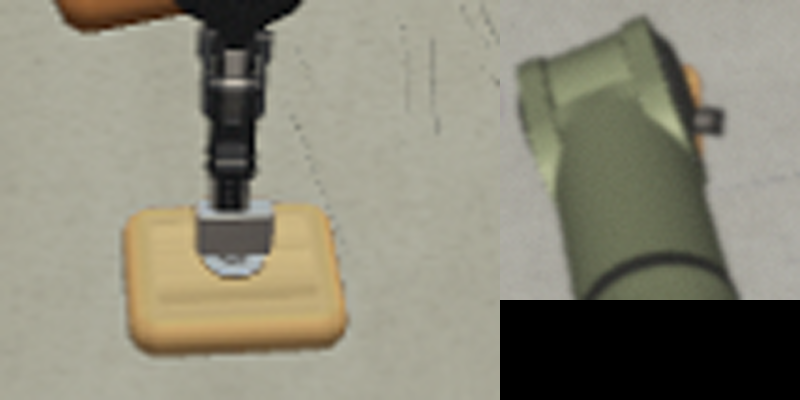

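>>> arm_command --delta_pos '[[0,0.25,-0.14],[0,0,0],[0.45,0,0],[0.45,0,0],[0.45,0,0],[0,0,0]]' --rotation '[[-0.3,0.02,0],[-0.2,0,0],[0,0,0],[0,0,0],[0,0,0],[0,0,0]]'

```text
clock: 3.5
position: [0.5673, 0.1706, 0.0727]
tool_rot: [0.134, 1.563, 0.162]
force: [0.5, 0.6, -1.2]
grip_width: 0.0854
```

```bash
python3 -c "
from h import *
st([.5652,.168,.057])"
```

```text
t 3.5 p [0.5673 0.1706 0.0727] yaw_y 91.6 down [ 0.0077  0.0013 -1.    ] q [-0.36   0.695 -0.047  1.815  0.055  0.625  1.158] F [ 0.51  0.6  -1.23] Mo [-0.04  0.    0.01] w 0.0854
delta units [ 0.522 -0.084 -0.077]
level rotvec units [-0.     0.074 -0.01 ]
```

>>> arm_command --delta_pos '[[0.2,-0.08,-0.08],[0.2,0,0],[0.12,0,0],[0,0,0]]' --rotation '[[0.1,0.07,0],[0.1,0,0],[0,0,0],[0,0,0]]'

```text
clock: 3.9
position: [0.5647, 0.1674, 0.0551]
tool_rot: [2.741, 1.569, 2.745]
force: [-1.0, 0.6, -0.2]
grip_width: 0.0854
```

```bash
python3 -c "
from h import *
st([.5652,.168,.057])"
```

```text
t 3.9 p [0.5647 0.1674 0.0551] yaw_y 90.24 down [-1.2e-03  5.0e-04 -1.0e+00] q [-0.359  0.722 -0.042  1.822  0.048  0.599  1.145] F [-1.02  0.57 -0.24] Mo [-0.02 -0.01 -0.02] w 0.0854
delta units [-0.062  0.019  0.016]
level rotvec units [ 0.    -0.012 -0.005]
```

>>> arm_command --delta_pos '[[-0.08,0,0],[0,0,0],[0,0,0],[0,0,0],[0,0,0],[0,0,0],[0,0,0],[0,0,0],[0,0,0],[0,0,0]]' --rotation '[[0,0,0],[0,0,0],[0,0,0],[0,0,0],[0,0,0],[0,0,0],[0,0,0],[0,0,0],[0,0,0],[0,0,0]]' --gripper 1 --grip_force 100

```text
clock: 4.9
position: [0.5653, 0.1677, 0.059]
tool_rot: [1.15, 1.57, 1.155]
force: [0.2, 0.0, -0.1]
grip_width: 0.0149
```

```bash
python3 -c "
from h import *
st([.5652,.168,.13])"
```

```text
t 4.9 p [0.5653 0.1677 0.059 ] yaw_y 90.25 down [ 5.0e-04  1.1e-03 -1.0e+00] q [-0.359  0.716 -0.043  1.821  0.048  0.605  1.145] F [ 0.24  0.02 -0.11] Mo [-0.05 -0.    0.02] w 0.0149
delta units [-2.368  0.012 -0.003]
level rotvec units [ 0.     0.005 -0.011]
```

>>> arm_command --delta_pos '[[-0.5,0,0],[-0.7,0,0],[-0.8,0,0],[-0.5,0,0],[0,-0.9,-0.1],[0,-0.9,-0.1],[0,-0.9,-0.1],[0,-0.9,-0.1],[0,-0.9,-0.1],[0,-0.9,-0.1]]' --rotation '[[0,0,0],[0,0,0],[0,0,0],[0,0,0],[0,0,0],[0,0,0],[0,0,0],[0,0,0],[0,0,0],[0,0,0]]'

```text
clock: 5.9
position: [0.5485, 0.0047, 0.1462]
tool_rot: [0.569, 1.563, 0.58]
force: [-0.7, 0.8, -1.0]
grip_width: 0.0147
```

```bash
python3 -c "
from h import *
st([.5255,-.1625,.13])"
```

```text
t 5.9 p [0.5485 0.0047 0.1462] yaw_y 90.65 down [ 0.0062  0.0041 -1.    ] q [-0.076  0.529 -0.053  1.895  0.036  0.712  1.434] F [-0.67  0.83 -1.03] Mo [-0.01  0.02  0.04] w 0.0147
delta units [ 0.514 -5.566 -0.833]
level rotvec units [ 0.     0.06  -0.038]
```

>>> arm_command --delta_pos '[[0,-0.9,-0.14],[0,-0.9,-0.14],[0,-0.9,-0.14],[0,-0.9,-0.14],[0,-0.9,-0.14],[0.2,-0.8,-0.14],[0,0,0],[0,0,0]]' --rotation '[[0,0.06,-0.04],[0,0,0],[0,0,0],[0,0,0],[0,0,0],[0,0,0],[0,0,0],[0,0,0]]'

```text
clock: 6.7
position: [0.5235, -0.1657, 0.1488]
tool_rot: [-0.407, 1.564, -0.401]
force: [-0.2, -0.6, -1.5]
grip_width: 0.0149
```

```bash
python3 -c "
from h import *
st([.5255,-.1625,.13])"
```

```text
t 6.7 p [ 0.5235 -0.1657  0.1488] yaw_y 90.31 down [ 0.006  -0.0026 -1.    ] q [ 0.23   0.526 -0.044  1.892  0.035  0.718  1.742] F [-0.16 -0.62 -1.52] Mo [ 0.06 -0.02 -0.02] w 0.0149
delta units [0.625 0.109 0.063]
level rotvec units [0.    0.058 0.025]
```

>>> arm_command --delta_pos '[[0.4,0.11,0.06],[0.4,0,0],[0.4,0,0],[0.3,0,0],[0,0,0],[0,0,0]]' --rotation '[[0,0.06,0.03],[0,0,0],[0,0,0],[0,0,0],[0,0,0],[0,0,0]]'

```text
clock: 7.3
position: [0.5259, -0.1586, 0.0997]
tool_rot: [2.269, 1.568, 2.279]
force: [0.4, 0.2, -1.1]
grip_width: 0.0145
```

```bash
python3 -c "
from h import *
st([.5255,-.1625,.1])
for n in('side','top'): cv2.imwrite(f'pics/{n}2.png',cv2.cvtColor(optics.grab_frame(n),cv2.COLOR_RGB2BGR))
a=cv2.imread('pics/side2.png')[135:200,235:315]
b=cv2.imread('pics/top2.png')[180:250,260:340]
cv2.imwrite('pics/c2.png',np.vstack([cv2.resize(a,None,fx=6,fy=6,interpolation=2),cv2.resize(b[:30],None,fx=6,fy=6,interpolation=2)]))
"
```

```text
t 7.3 p [ 0.5259 -0.1586  0.0997] yaw_y 90.57 down [-0.0018  0.0021 -1.    ] q [ 0.219  0.606 -0.045  1.912  0.041  0.627  1.729] F [ 0.42  0.24 -1.09] Mo [ 0.01  0.01 -0.  ] w 0.0145
delta units [-0.011 -0.13  -0.014]
level rotvec units [ 0.    -0.017 -0.02 ]
```

View pics/c2.png

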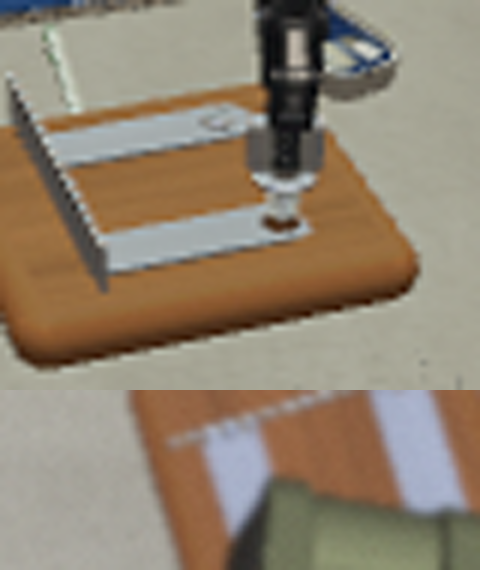

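Run:
```python
from h import *
s=cv2.cvtColor(cv2.imread('pics/side2.png'),cv2.COLOR_BGR2HSV)
print(s[162:176,272:294,1]); print(s[162:176,272:294,2])
c=np.array([.5259,-.1586,0]); 
for z in(.0487,.0747,.0787): print(z,proj('side',[c+[0,0,z]]))
print(proj('side',[c+[-.018,0,.0747],c+[.018,0,.0747],c+[0,.018,.0747],c+[-.01,0,.0487],c+[.01,0,.0487],c+[0,.01,.0487]]))
```

```text
[[149 148 146 140  64  18  24  30  25  13  24  26  16  26  23  19  51 142
  148 147 153 162]
 [147 146 147 150 125  24   5  10  19  28  29  21  29  13   7  52 125 146
  149 147 153 161]
 [148 147 149 150 160  12  15  15   6  27  35  35   6  13  18  50 140 150
  146 144 145 150]
 [151 148 148 149 153 123   7  14  14  13  11  15  14  18   7  59 154 150
  148 148 148 146]
 [146 147 150 146 148 155 129  11  30  13  10  16  12  22  82 146 149 148
  149 150 149 145]
 [146 146 147 149 149 152 161  58  20  11   4  12  32 121 154 150 147 147
  146 149 150 151]
 [147 152 155 154 155 162 169  59  18   8  12   8  27 115 153 148 148 148
  151 149 149 146]
 [159 161 120  68  55  24  15  10  11   7   8  13  60 141 152 148 149 150
  147 149 149 151]
 [ 25  15  20  19  17  16   7  11  13   6  10  11  51 126 155 153 151 150
  151 148 145 147]
 [ 15  16  15  13  13  13   6  79 101  21  24  52  82  56 114 149 146 147
  147 146 149 151]
 [ 12  11  10  10  13  13   9 100 210 175 175 209 105  20  59 157 152 146
  150 147 145 146]
 [ 13  12  13  12  10  12  14   6  44  98  41  29  16  24  18 110 151 147
  1
[... 1091 characters left out ...]
25 156 154 149 148 146
  146 145 144 142]
 [172 170 171 171 173 176 135  84  68  73  70  61  80 169 150 143 141 141
  143 144 146 147]
 [173 171 172 172 172 174 177 157 115  99 119 122 172 188 160 148 145 147
  147 146 147 148]
 [172 172 171 172 173 174 177 181 184 188 172 145 141 152 151 148 149 150
  150 151 152 152]
 [175 176 177 179 182 166 140 135 105 111 114 128 146 152 151 152 151 151
  150 150 149 150]]
0.0487 [[281.44376335 170.40422941]]
0.0747 [[281.76401561 164.2172809 ]]
0.0787 [[281.81385421 163.25252969]]
[[287.01178483 164.28118031]
 [276.5169407  164.1541858 ]
 [281.94550027 167.21927537]
 [284.3250506  170.43966608]
 [278.56269268 170.36898346]
 [281.54080429 172.08070983]]
```

>>> arm_command --delta_pos '[[0,-0.1,0],[0.1,0,0],[0.1,0,0],[0,0,0]]' --rotation '[[0,0,0],[0,0,0],[0,0,0],[0,0,0]]'

```text
clock: 7.8
position: [0.5266, -0.1625, 0.0947]
tool_rot: [1.008, 1.569, 1.018]
force: [0.4, -0.8, -1.4]
grip_width: 0.0144
```

```bash
python3 -c "
from h import *
st([.526,-.1615,.09])"
```

```text
t 7.8 p [ 0.5266 -0.1625  0.0947] yaw_y 90.53 down [ 8.0e-04  1.3e-03 -1.0e+00] q [ 0.225  0.615 -0.045  1.912  0.042  0.615  1.734] F [ 0.41 -0.81 -1.41] Mo [-0.02 -0.   -0.01] w 0.0144
delta units [ 0.157  0.034 -0.019]
level rotvec units [ 0.     0.008 -0.013]
```

>>> arm_command --delta_pos '[[0.1,0.02,-0.02],[0.08,0,0],[0,0,0]]' --rotation '[[0,0,0],[0,0,0],[0,0,0]]'

```text
clock: 8.1
position: [0.5259, -0.1618, 0.0889]
tool_rot: [1.021, 1.569, 1.03]
force: [0.2, -0.0, -0.7]
grip_width: 0.0144
```

```bash
python3 -c "
from h import *
st([.526,-.1615,.09])"
```

```text
t 8.1 p [ 0.5259 -0.1618  0.0889] yaw_y 90.52 down [ 8.0e-04  1.4e-03 -1.0e+00] q [ 0.224  0.624 -0.044  1.916  0.043  0.602  1.732] F [ 0.24 -0.02 -0.74] Mo [-0.    0.05 -0.  ] w 0.0144
delta units [-0.038  0.011  0.003]
level rotvec units [-0.     0.008 -0.013]
```

>>> arm_command --delta_pos '[[0.1,0,0],[0.1,0,0],[0.06,0,0],[0,0,0]]' --rotation '[[0,0,0],[0,0,0],[0,0,0],[0,0,0]]'

```text
clock: 8.5
position: [0.5259, -0.1617, 0.0802]
tool_rot: [1.136, 1.569, 1.145]
force: [0.4, 0.8, -1.2]
grip_width: 0.0146
```

```bash
python3 -c "
from h import *
st([.526,-.1615,.076])"
```

```text
t 8.5 p [ 0.5259 -0.1617  0.0802] yaw_y 90.53 down [ 6.0e-04  1.4e-03 -1.0e+00] q [ 0.223  0.638 -0.044  1.92   0.044  0.585  1.731] F [ 0.39  0.77 -1.15] Mo [-0.03 -0.04  0.03] w 0.0146
delta units [0.141 0.008 0.004]
level rotvec units [-0.     0.006 -0.014]
```

>>> arm_command --delta_pos '[[0.06,0,0],[0.05,0,0],[0.03,0,0]]' --rotation '[[0,0,0],[0,0,0],[0,0,0]]'

```text
clock: 8.8
position: [0.526, -0.1618, 0.0758]
tool_rot: [0.962, 1.569, 0.971]
force: [0.4, 0.5, -0.9]
grip_width: 0.0145
```

>>> arm_command --delta_pos '[[0.04,0,0],[0.0,0,0]]' --rotation '[[0,0,0],[0,0,0]]'

```text
clock: 9.0
position: [0.5262, -0.1618, 0.0751]
tool_rot: [0.743, 1.569, 0.752]
force: [-3.0, 0.0, 6.8]
grip_width: 0.0146
```

>>> arm_command --delta_pos '[[0.04,0,0]]' --rotation '[[0,0,0]]'

```text
clock: 9.1
position: [0.5263, -0.1619, 0.0745]
tool_rot: [0.559, 1.569, 0.568]
force: [-6.4, 2.5, 26.1]
grip_width: 0.0148
```

>>> arm_command --delta_pos '[[0.04,0,0]]' --rotation '[[0,0,0]]'

```text
clock: 9.2
position: [0.5265, -0.1619, 0.0744]
tool_rot: [0.452, 1.568, 0.461]
force: [-9.2, 2.0, 31.6]
grip_width: 0.0147
```

>>> arm_command --delta_pos '[[0.025,0,-0.015]]' --rotation '[[0,0,0]]'

```text
clock: 9.3
position: [0.5262, -0.1619, 0.0747]
tool_rot: [0.294, 1.568, 0.303]
force: [-4.5, 2.3, 20.3]
grip_width: 0.0143
```

>>> arm_command --delta_pos '[[0.028,0,-0.015]]' --rotation '[[0,0,0]]'

```text
clock: 9.4
position: [0.5261, -0.1619, 0.0748]
tool_rot: [0.202, 1.567, 0.211]
force: [-3.2, 0.4, 15.8]
grip_width: 0.0149
```

>>> arm_command --delta_pos '[[0.034,0,-0.005],[0.035,0,-0.005]]' --rotation '[[0,0,0],[0,0,0]]'

```text
clock: 9.6
position: [0.5262, -0.1619, 0.0746]
tool_rot: [0.095, 1.566, 0.104]
force: [-6.4, 2.0, 23.5]
grip_width: 0.0148
```

>>> arm_command --delta_pos '[[0.036,0,-0.005],[0.037,0,-0.005]]' --rotation '[[0.3,0,0],[0.4,0,0]]'

```text
clock: 9.8
position: [0.5262, -0.1619, 0.0744]
tool_rot: [0.141, 1.565, 0.075]
force: [-6.3, 2.7, 21.9]
grip_width: 0.0146
```

```bash
python3 -c "
from h import *
st([.526,-.1617,.076])"
```

```text
t 9.8 p [ 0.5262 -0.1619  0.0744] yaw_y 86.22 down [ 6.2e-03  5.0e-04 -1.0e+00] q [ 0.209  0.646 -0.023  1.926  0.023  0.563  1.675] F [-6.29  2.71 21.93] Mo [0.55 1.65 0.06] w 0.0146
delta units [-0.052  0.006 -0.005]
level rotvec units [-0.     0.059 -0.008]
```

>>> arm_command --delta_pos '[[0.038,0,-0.008],[0.038,0,-0.008],[0.038,0,-0.008]]' --rotation '[[0.4,0.03,0],[0.4,0.03,0],[0.4,0.02,0]]'

```text
clock: 10.1
position: [0.5264, -0.162, 0.0741]
tool_rot: [1.288, 1.57, 1.091]
force: [-4.8, 1.0, 20.4]
grip_width: 0.0147
```

```bash
python3 -c "
from h import *
st([.526,-.1617,.076])"
```

```text
t 10.1 p [ 0.5264 -0.162   0.0741] yaw_y 78.72 down [ 6.0e-04  1.1e-03 -1.0e+00] q [ 0.183  0.65   0.012  1.922 -0.016  0.569  1.58 ] F [-4.8   0.97 20.4 ] Mo [0.38 1.34 0.12] w 0.0147
delta units [-0.063  0.006 -0.014]
level rotvec units [ 0.     0.003 -0.011]
```

>>> arm_command --delta_pos '[[0.04,0,-0.01],[0.04,0,-0.01],[0.041,0,-0.01],[0.041,0,-0.01],[0.041,0,-0.01]]' --rotation '[[0.5,0,-0.01],[0.5,0,0],[0.5,0,0],[0.5,0,0],[0.5,0,0]]'

```text
clock: 10.6
position: [0.5262, -0.162, 0.0733]
tool_rot: [0.359, 1.566, -0.111]
force: [-5.9, 1.3, 22.8]
grip_width: 0.0146
```

```bash
python3 -c "
from h import *
st([.526,-.1617,.076])"
```

```text
t 10.6 p [ 0.5262 -0.162   0.0733] yaw_y 63.09 down [ 4.4e-03 -5.0e-04 -1.0e+00] q [ 0.13   0.653  0.085  1.929 -0.098  0.559  1.382] F [-5.9   1.3  22.77] Mo [0.42 1.63 0.09] w 0.0146
delta units [-0.091  0.006 -0.01 ]
level rotvec units [ 0.     0.04  -0.015]
```

>>> arm_command --delta_pos '[[0.041,-0.005,-0.01],[0.041,-0.005,-0.01],[0.041,-0.005,-0.01],[0.041,-0.006,-0.01],[0.041,-0.006,-0.008],[0.041,-0.006,-0.008],[0.041,-0.006,-0.008]]' --rotation '[[0.5,0.03,-0.01],[0.5,0.01,0],[0.5,0.01,0],[0.5,0.01,0],[0.5,0.01,0],[0.5,0.01,0],[0.5,0.01,0]]'

```text
clock: 11.3
position: [0.5261, -0.1623, 0.0722]
tool_rot: [1.806, 1.566, 0.954]
force: [-5.9, 1.7, 24.4]
grip_width: 0.0149
```

```bash
python3 -c "
from h import *
st([.526,-.1617,.076])"
```

```text
t 11.3 p [ 0.5261 -0.1623  0.0722] yaw_y 41.2 down [ 0.003   0.0043 -1.    ] q [ 0.064  0.664  0.182  1.931 -0.22   0.563  1.114] F [-5.95  1.67 24.37] Mo [0.45 1.56 0.11] w 0.0149
delta units [-0.128  0.012 -0.018]
level rotvec units [-0.    -0.012 -0.048]
```

>>> arm_command --delta_pos '[[0.039,-0.005,-0.008],[0.039,-0.005,-0.008],[0.039,-0.005,-0.007],[0.039,-0.006,-0.007],[0.039,-0.006,-0.006],[0.039,-0.006,-0.006],[0.039,-0.006,-0.006],[0.039,-0.006,-0.006]]' --rotation '[[0.5,-0.01,-0.03],[0.5,0,-0.02],[0.5,0,-0.01],[0.5,0,0],[0.5,0,0],[0.5,0,0],[0.5,0,0],[0.5,0,0]]'

```text
clock: 12.1
position: [0.5258, -0.1622, 0.0709]
tool_rot: [1.471, 1.565, 0.183]
force: [-6.2, 1.2, 23.2]
grip_width: 0.0146
```

```bash
python3 -c "
from h import *
st([.526,-.1617,.076])"
```

```text
t 12.1 p [ 0.5258 -0.1622  0.0709] yaw_y 16.17 down [ 0.0053  0.001  -1.    ] q [-0.02   0.681  0.298  1.939 -0.356  0.567  0.8  ] F [-6.21  1.18 23.24] Mo [0.41 1.64 0.12] w 0.0146
delta units [-0.17   0.011 -0.015]
level rotvec units [ 0.     0.005 -0.051]
```

>>> arm_command --delta_pos '[[0.039,-0.008,-0.005],[0.039,-0.008,-0.005],[0.039,-0.008,-0.004],[0.039,-0.008,-0.003],[0.039,-0.008,-0.002],[0.039,-0.008,-0.001],[0.039,-0.008,0],[0.039,-0.008,0]]' --rotation '[[0.5,0,-0.03],[0.5,0,-0.02],[0.5,0,-0.01],[0.5,0,-0.01],[0.5,0,-0.01],[0.5,0,0],[0.5,0,0],[0.5,0,0]]'

```text
clock: 12.9
position: [0.5257, -0.1623, 0.0697]
tool_rot: [2.216, 1.566, 0.491]
force: [-6.6, 2.4, 24.9]
grip_width: 0.015
```

```bash
python3 -c "
from h import *
st([.526,-.1617,.076])"
```

```text
t 12.9 p [ 0.5257 -0.1623  0.0697] yaw_y -8.86 down [ 0.0043  0.0023 -1.    ] q [-0.096  0.706  0.411  1.943 -0.493  0.588  0.489] F [-6.55  2.39 24.88] Mo [0.63 1.66 0.11] w 0.015
delta units [-0.211  0.006 -0.022]
level rotvec units [ 0.    -0.028 -0.037]
```

>>> arm_command --delta_pos '[[0.037,-0.008,0],[0.037,-0.008,0.001],[0.037,-0.008,0.002],[0.037,-0.008,0.003],[0.037,-0.008,0.003],[0.037,-0.008,0.004]]' --rotation '[[0.5,-0.02,-0.03],[0.5,-0.01,-0.01],[0.5,0,0],[0.5,0,0],[0.5,0,0],[0.5,0,0]]'

```text
clock: 13.5
position: [0.5256, -0.1623, 0.0688]
tool_rot: [2.611, 1.565, 0.558]
force: [-5.3, 2.1, 22.6]
grip_width: 0.0144
```

```bash
python3 -c "
from h import *
st([.526,-.1617,.076])"
```

```text
t 13.5 p [ 0.5256 -0.1623  0.0688] yaw_y -27.61 down [ 0.0049  0.0031 -1.    ] q [-0.151  0.729  0.495  1.946 -0.594  0.61   0.254] F [-5.25  2.13 22.56] Mo [0.62 1.48 0.1 ] w 0.0144
delta units [-0.241  0.003 -0.026]
level rotvec units [ 0.    -0.048 -0.028]
```

>>> arm_command --delta_pos '[[0.038,-0.007,0.003],[0.038,-0.007,0.003],[0.038,-0.007,0.003],[0.038,-0.007,0.004],[0.038,-0.007,0.004]]' --rotation '[[0.5,-0.03,-0.02],[0.5,-0.02,-0.01],[0.5,0,0],[0.5,0,0],[0.5,0,0]]'

```text
clock: 14.0
position: [0.5256, -0.1622, 0.0679]
tool_rot: [2.943, 1.566, 0.618]
force: [-6.7, 3.1, 25.9]
grip_width: 0.0143
```

```bash
python3 -c "
from h import *
st([.526,-.1617,.076])"
```

```text
t 14.0 p [ 0.5256 -0.1622  0.0679] yaw_y -43.23 down [ 0.0042  0.003  -1.    ] q [-0.197  0.752  0.565  1.948 -0.674  0.633  0.053] F [-6.69  3.12 25.89] Mo [0.65 1.54 0.07] w 0.0143
delta units [-0.269 -0.002 -0.023]
level rotvec units [ 0.    -0.048 -0.01 ]
```

>>> arm_command --delta_pos '[[0.036,-0.005,0.004],[0.036,-0.005,0.004],[0.036,-0.005,0.004]]' --rotation '[[0.4,-0.03,-0.01],[0.4,-0.02,0],[0.4,0,0]]'

```text
clock: 14.3
position: [0.5261, -0.1622, 0.0679]
tool_rot: [2.937, 1.567, 0.48]
force: [-5.2, 1.7, 25.5]
grip_width: 0.0148
```

```bash
python3 -c "
from h import *
st([.526,-.1617,.076])"
```

```text
t 14.3 p [ 0.5261 -0.1622  0.0679] yaw_y -50.75 down [ 0.0034  0.0018 -1.    ] q [-0.22   0.765  0.6    1.948 -0.71   0.648 -0.047] F [-5.2   1.66 25.46] Mo [0.63 1.58 0.17] w 0.0148
delta units [-0.269 -0.017 -0.008]
level rotvec units [ 0.    -0.035 -0.007]
```

>>> arm_command --delta_pos '[[0.034,-0.004,0.004],[0.034,-0.004,0.004],[0.034,-0.004,0.004]]' --rotation '[[0.4,-0.02,0],[0.4,-0.01,0],[0.4,0,0]]'

```text
clock: 14.6
position: [0.5267, -0.1624, 0.0679]
tool_rot: [2.867, 1.566, 0.28]
force: [-5.7, 2.4, 23.4]
grip_width: 0.0146
```

```bash
python3 -c "
from h import *
st([.526,-.1617,.076])
cv2.imwrite('pics/side3.png',cv2.cvtColor(optics.grab_frame('side'),cv2.COLOR_RGB2BGR))
a=cv2.imread('pics/side3.png')[135:200,235:315]
cv2.imwrite('pics/c3.png',cv2.resize(a,None,fx=8,fy=8,interpolation=2))"
```

```text
t 14.6 p [ 0.5267 -0.1624  0.0679] yaw_y -58.25 down [ 0.0044  0.0013 -1.    ] q [-0.24   0.777  0.633  1.948 -0.747  0.661 -0.145] F [-5.71  2.42 23.4 ] Mo [0.58 1.43 0.13] w 0.0146
delta units [-0.269 -0.031  0.006]
level rotvec units [ 0.    -0.042 -0.012]
```

View pics/c3.png

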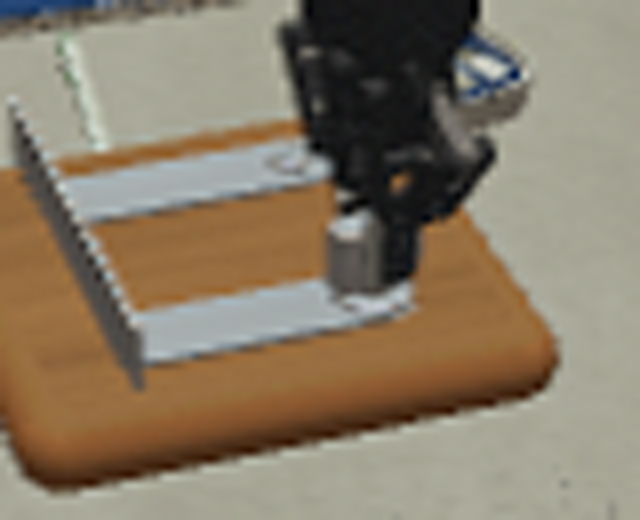

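>>> arm_command --delta_pos '[[0,0,0],[0,0,0]]' --rotation '[[0,0,0],[0,0,0]]'

```text
clock: 14.85
position: [0.5266, -0.1623, 0.0686]
tool_rot: [2.93, 1.566, 0.339]
force: [-1.5, -0.3, -2.1]
grip_width: 0.0148
```

>>> arm_command --delta_pos '[[0,0,0],[0,0,0],[0,0,0],[0,0,0],[0,0,0],[0,0,0],[0,0,0],[0,0,0]]' --rotation '[[0,0,0],[0,0,0],[0,0,0],[0,0,0],[0,0,0],[0,0,0],[0,0,0],[0,0,0]]' --gripper -1

```text
clock: 15.65
position: [0.5271, -0.1621, 0.0683]
tool_rot: [2.899, 1.565, 0.309]
force: [0.7, 0.5, -0.4]
grip_width: 0.0857
```

```bash
python3 -c "
from h import *
st([.526,-.1617,.076])"
```

```text
t 15.65 p [ 0.5271 -0.1621  0.0683] yaw_y -58.4 down [ 0.0053  0.0017 -1.    ] q [-0.241  0.777  0.634  1.948 -0.748  0.661 -0.148] F [ 0.72  0.54 -0.39] Mo [ 0.02  0.01 -0.04] w 0.0857
delta units [-0.255 -0.03   0.022]
level rotvec units [ 0.    -0.051 -0.013]
```

Lift straight up, then aside toward the rest side for a clear view.

>>> arm_command --delta_pos '[[-0.5,0,0],[-0.8,0,0],[-0.8,0,0],[-0.9,0,0],[-0.9,0,0],[-0.9,0,0],[0,-0.7,-0.4],[0,-0.7,-0.4],[0,-0.7,-0.4],[0,-0.7,-0.4]]' --rotation '[[0,0,0],[0,0,0],[0,0,0],[0,0,0],[0,0,0],[0,0,0],[0,0,0],[0,0,0],[0,0,0],[0,0,0]]'

```text
clock: 16.65
position: [0.5217, -0.0679, 0.2282]
tool_rot: [2.711, 1.562, 0.111]
force: [-0.5, -0.5, -0.6]
grip_width: 0.0851
```

>>> arm_command --delta_pos '[[0,-0.8,-0.6],[0,-0.8,-0.6],[0,-0.8,-0.6],[0,-0.8,-0.4],[0,0,0],[0,0,0]]' --rotation '[[0,0,0],[0,0,0],[0,0,0],[0,0,0],[0,0,0],[0,0,0]]'

```text
clock: 17.25
position: [0.5278, 0.0552, 0.2344]
tool_rot: [2.9, 1.559, 0.301]
force: [0.4, -0.5, -0.0]
grip_width: 0.0854
```

```bash
python3 -c "
from h import *
st()
for n in('side','top'): cv2.imwrite(f'pics/{n}4.png',cv2.cvtColor(optics.grab_frame(n),cv2.COLOR_RGB2BGR))
a=cv2.imread('pics/side4.png')[135:200,235:315]
b=cv2.imread('pics/top4.png')[155:245,200:360]
cv2.imwrite('pics/c4.png',np.hstack([cv2.resize(a,None,fx=5,fy=5,interpolation=2),cv2.resize(b,(400,325),interpolation=2)]))"
```

```text
t 17.25 p [0.5278 0.0552 0.2344] yaw_y -58.93 down [ 0.0116  0.0036 -0.9999] q [-0.857  0.543  0.92   1.9   -0.534  0.951 -0.716] F [ 0.4  -0.5  -0.03] Mo [-0.09 -0.01 -0.02] w 0.0854
level rotvec units [ 0.    -0.113 -0.028]
```

View pics/c4.png

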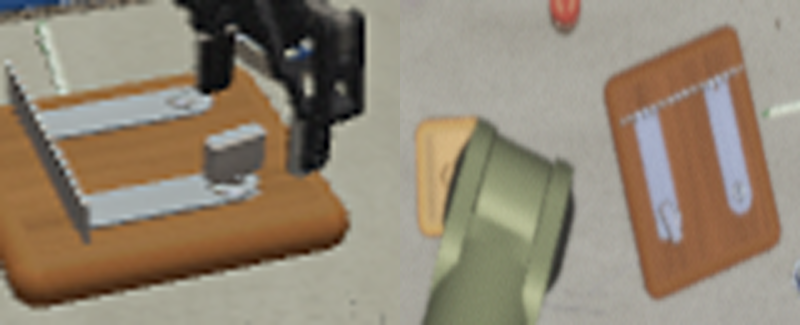

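```bash
python3 -c "
from workcell import bot
print(bot.job_done())"
```

```text
the job is handed in; nothing more can be done
None
```

The screw is driven into the fence's empty pilot hole, and every sign I could check says its collar is down on the steel foot. I took it from its rest and stood it in the hole; it met wood about 7 mm above the seated height. I then turned it clockwise about 2.6 rad, keeping the vertical push at 20–26 N at every reading. I let go, lifted clear and handed the job in at about 17 s.

**Seating:** the tool's height stopped falling at 0.0679 m over the last 0.26 rad, with the push still on. The height worked out for a seated collar was 0.068 m. The last side and top pictures show the screw upright with its collar on the foot, and the robot clear of everything. The pictures cannot resolve 1 mm, so the height plateau is the main evidence.

**Disagreements and limits:**
- The side camera put the screw and the hole about 4 mm off in y compared with the top camera. I went by the top camera and by feel, and the screw entered the hole without side load.
- While I was finding the right push, before any turning, the vertical force briefly reached about 32 N (33 N with the sideways part), under the 45 N limit.
- A sideways force of 5–7 N remained during the turning.
- Spin without biting could not be read directly, but the screw sank about 2.3–3.3 mm per radian throughout, so it was biting.

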